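# Close the gas tap

## Robot

A 6-joint arm with a two-finger parallel gripper is mounted at the origin on a cart in front of the work surface, level with it; the furniture and walls round the work are solid. World frame = base frame: x ahead of the robot, y to its left, z up, the work surface at z = 0. Lengths are in m, angles in rad, forces in N, time in s.
With the tool pointing down it reaches from about 0.35 to 0.775 m from the base axis. Payload 7.3 kg.
Tool frame: the origin (TCP) lies on the centre line of the jaws, within the pads' length; the fingertips stand 17 mm ahead of it and the grasp point (between the pads) lies 2 mm behind it (robot.tip_extent is the distance from the TCP to the fingertips, in m); z points along the fingers, y is the line along which they close (so a half turn about z gives the same grasp; the last joint's range is limited). The gripper opens to 92 mm and grips with 3 to 60 N. Pads are 19 mm wide; open, the fingers measure 130 mm over their backs; the gripper's body (75 mm by 190 mm) begins 47 mm behind the grasp point.
Start: joints at [-1.258, 0.342, 1.524, -0, 1.275, -0.146], TCP at [0.233, -0.471, 0.244] pointing down, gripper open.
Joint ranges: [-2.53, 2.53], [-0.77, 2.02], [0.04, 2.7], [-1, 4.14], [0.28, 2.66], [-3.11, 3.11]. Speed limits (rad/s): [2.57, 2.57, 3.14, 3.14, 3.14, 3.14].

## Interface

Orientations are given as [roll, pitch, yaw] about the fixed x, y, z axes, in that order (R = Rz(yaw) Ry(pitch) Rx(roll)).
In Python, from cell import robot gives the robot as it stands.
- The arm moves only by the tool step_arm, never from a script. Its argument "motion" is a list of rows, each a list of 2 entries, a list of its own where there are three numbers: the shift along the tool's x, y, z in units of 60 mm (1.0 is 60 mm), then the turn about the tool's z in rad. In form: [[[x, y, z], spin], ...]. A call has 1 to 10 rows; each row is the pose to reach, as a shift and turn from the pose commanded when the call began, along the tool's axes at that moment; what a row does not reach only later rows make up. A row lasts 1/8 s, in which the tool goes at most 62.5 mm and 10.7 degrees, less where a joint would pass 70% of its speed; a pose out of reach is approached as far as the arm can. A call with a gripper value outside its range is refused whole. "hand" is the closure in counts, from 0 (fully open) to 255 (shut), set as the call begins (left out, the last holds). The fingers move at their own pace and stop on an object; "squeeze" is the grip in N (left out, the last holds). Time passes only in rows, so rows that repeat a pose let the fingers close. It gives the time, the measured TCP pose, the force, the opening and the grip force at its end, in the units of the state.
- robot.observe(): the state, without advancing time (a new reading comes with each control period).
- robot.read_camera(name): name is "scene" or "side" or "wrist"; returns a dict with "pixels" (400x640x3 uint8, red, green, blue), "intrinsics" (3x3 intrinsics, pixels), "xyz" and "rotation" of the camera in the world; the wrist camera has in their place "T_tool_cam" (4x4, takes a point from camera to tool coordinates, whose origin is the TCP and whose axes are the flange's). Camera axes: x right, y up, looking along -z (the intrinsics and any distortion apply to the point x, -y, -z); pixel columns grow to the right and rows downward; lengths in m; the calibration is good to about 2 mm. A picture is of the moment at which its call begins: read the wrist's pose just before it. There is no depth.
- robot.hand_in(): hands the job in; it is judged then, once.
The state is a dict: "time": time; "qpos": joint angles; "qvel": joint speeds; "joint_efforts": joint torques, N m; "tool_pos": TCP position; "tool_rot": TCP orientation; "contact_force": force on the tool from outside, world axes, zero at the start; "torque": the same for the moment, N m; "opening": finger opening in m; "grip_force": force on a finger pad.
Only numpy, scipy, OpenCV 4.12 (cv2) and the standard library are available. Lean on these libraries where they do the work, as an engineer would, in place of code of your own. Each camera call takes 0.05 s, during which the arm holds its last target. There are 200 camera calls.

## Task

The gas tap with the yellow lever has been left open: push its lever clockwise (seen from above) through the quarter turn to its end stop, square to the nozzle, so that the gas is shut off. Leave the tap with the blue lever open.

Things in the scene. Friction and masses are not known exactly. Their poses are not given: they have to be found in the camera images.
- gas_pivot (a point): gas tap fixed on the bench: white column, foot 60 mm across, steel valve block 36 mm wide, nozzle 67 mm long with its top at z = 0.077, yellow lever above. Point: on the lever's upright turning axis at its mid-height, z = 0.115. Frame: z up, nozzle along -x. The lever is a level bar, tip 100 mm from the axis; yellow grip 32 to 100 mm out, 12 mm wide, z = 0.107 to 0.123
- gas_lever (a joint): angle of the yellow lever, rad: 0 = open, lever above the nozzle (-x of the tap's frame); grows clockwise seen from above; pi/2 = closed, at the end stop, lever along +y of the tap's frame. Stays where left: friction 0.15 N m (about 2 N at 75 mm), no spring. A microscope 430 mm high (x over 0.40, y -0.09 to 0.09) stands between the taps
- air_pivot (a point): compressed-air tap fixed on the bench: white column, foot 60 mm across, steel valve block 36 mm wide, nozzle 67 mm long with its top at z = 0.077, blue lever above. Point: on the lever's upright turning axis at its mid-height, z = 0.115. Frame: z up, nozzle along -x. The lever is a level bar, tip 100 mm from the axis; blue grip 32 to 100 mm out, 12 mm wide, z = 0.107 to 0.123
- air_lever (a joint): angle of the blue lever, rad: 0 = open, lever above the nozzle (-x of the tap's frame); grows clockwise seen from above; pi/2 = closed, at the end stop, lever along +y of the tap's frame. Stays where left: friction 0.15 N m (about 2 N at 75 mm), no spring
There are look-alikes about, which are no part of the job. What is shaped like the part that bears air_pivot but purple is not meant.

How it is judged:
By the outcome, as a careful person would: the job done as asked, in the order asked, and still so for the second after the job is handed in, with the robot touching nothing.
It also fails if it takes over 40 s, if anything falls off the work surface, if the arm or the gripper's body presses on something with over 40 N, if the wrist force passes 120 N, or if a joint passes its speed limit or range.

## Working session

There is one attempt and no reset: what is moved stays moved. The work goes in short steps, Python scripts to look and compute and a tool call to move; the robot and the scene stay as the last step left them, time stands still between calls to the robot, and variables do not carry over. Pictures are saved under pics/ and viewed, at most 10 in all, crops included, and the job is handed in when it is done.

Besides the shell and the picture viewer there is one more tool, called after "Request:" by a JSON object that holds its "method" and its "body". step_arm: Moves the arm, as the interface text tells. Its arguments: {"type":"object","properties":{"motion":{"type":"array"},"hand":{"type":"number"},"squeeze":{"type":"number"}},"required":["motion"]}

```bash
mkdir -p pics; cat > h.py <<'E'
import numpy as np, cv2
from cell import robot
def cam(n):
    c=robot.read_camera(n); return c
def ray(c,u,v):
    K=np.array(c["intrinsics"]); p=np.linalg.inv(K)@[u,v,1]
    d=np.array(c["rotation"])@[p[0],-p[1],-p[2]]; return np.array(c["xyz"]),d
def onz(c,u,v,z):
    o,d=ray(c,u,v); return o+d*(z-o[2])/d[2]
def masks(c):
    h=cv2.cvtColor(c["pixels"],cv2.COLOR_RGB2HSV)
    R={"yellow":(20,34),"blue":(98,122),"purple":(125,160)}
    for n,(a,b) in R.items():
        m=cv2.inRange(h,(a,110,70),(b,255,255))
        k,l,s,ce=cv2.connectedComponentsWithStats(m)
        for i in range(1,k):
            if s[i,4]>40:
                pts=np.argwhere(l==i)[:,::-1].astype(np.float32)
                yield n,s[i],cv2.minAreaRect(pts),cv2.boxPoints(cv2.minAreaRect(pts))
E
python3 - <<'E'
from h import *
o=robot.observe(); print(o["tool_pos"],o["tool_rot"],robot.tip_extent)
for n in("scene","side"):
    c=cam(n); cv2.imwrite(f"pics/{n}0.png",c["pixels"][:,:,::-1]); print(n,c["xyz"],c.keys())
    print(np.round(c["rotation"],2).tolist(), np.round(c["intrinsics"],1).tolist())
    for k,s,r,b in masks(c):
        print(k,s,np.round(b).tolist(),[np.round(onz(c,*p,0.119)[:2],3).tolist() for p in b])
E
```

```text
[ 0.23240816 -0.47033013  0.24304932] [-3.14006801e+00 -2.22203120e-04  4.58786967e-01] 0.017
scene [-0.51138985  0.71117847  1.11184846] dict_keys(['pixels', 'intrinsics', 'xyz', 'rotation'])
[0.84, 0.01, -2.12] [[455.9, 0.0, 322.6], [0.0, 455.9, 192.6], [0.0, 0.0, 1.0]]Traceback (most recent call last):
  File "<stdin>", line 7, in <module>
  File "h.py", line 9, in onz
    o,d=ray(c,u,v); return o+d*(z-o[2])/d[2]
                                        ~^^^
IndexError: invalid index to scalar variable.
```

View pics/scene0.png

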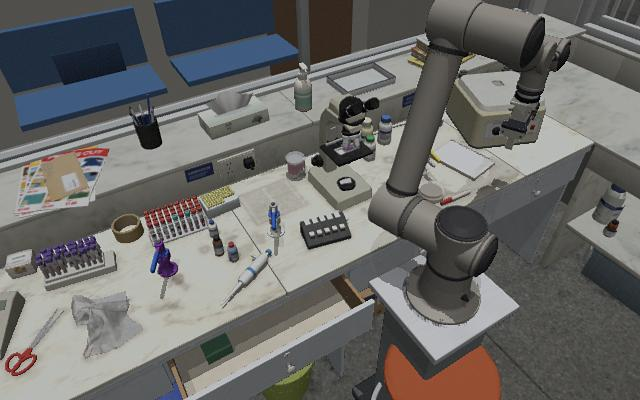

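The scene view shows the blue-lever tap at about (273,215), a purple-bodied look-alike at (162,262), and a bit of yellow by the arm at (433,157). The camera rotation is given as roll, pitch, yaw, so I'll fix the helper for that.

```bash
sed -i 's/np.array(c\["rotation"\])@/Rot.from_euler("xyz",c["rotation"]).as_matrix()@/; 1a from scipy.spatial.transform import Rotation as Rot' h.py
python3 - <<'E'
from h import *
for n in("scene","side"):
    c=cam(n); cv2.imwrite(f"pics/{n}0.png",c["pixels"][:,:,::-1]); print(n,c["xyz"],c["rotation"])
    for k,s,r,b in masks(c):
        q=[np.round(onz(c,*p,0.115)[:2],3).tolist() for p in b]
        if 0<q[0][0]<1 and abs(q[0][1])<.9: print(k,s,np.round(b).tolist(),q)
E
```

```text
scene [-0.51138985  0.71117847  1.11184846] [ 0.84409879  0.00770374 -2.11616957]
yellow [430 150  11  13  52] [[428.0, 152.0], [431.0, 150.0], [441.0, 161.0], [438.0, 163.0]] [[0.437, -0.305], [0.443, -0.324], [0.377, -0.31], [0.371, -0.292]]
blue [382 114   9   9  52] [[382.0, 114.0], [390.0, 114.0], [390.0, 122.0], [382.0, 122.0]] [[0.736, -0.32], [0.719, -0.348], [0.672, -0.311], [0.689, -0.284]]
blue [268 211  12  19 102] [[268.0, 211.0], [279.0, 211.0], [279.0, 229.0], [268.0, 229.0]] [[0.467, 0.328], [0.449, 0.298], [0.379, 0.334], [0.397, 0.362]]
blue [150 252  14  21  97] [[145.0, 267.0], [156.0, 250.0], [164.0, 255.0], [152.0, 272.0]] [[0.444, 0.72], [0.49, 0.675], [0.461, 0.663], [0.416, 0.708]]
blue [156 382  27  18 200] [[156.0, 399.0], [156.0, 382.0], [182.0, 382.0], [182.0, 399.0]] [[0.062, 0.798], [0.1, 0.787], [0.07, 0.737], [0.033, 0.75]]
purple [ 78 236  16  17 108] [[76.0, 240.0], [93.0, 236.0], [96.0, 248.0], [79.0, 252.0]] [[0.656, 0.866], [0.648, 0.821], [0.59, 0.823], [0.599, 0.867]]
purple [ 66 241  11  13  60] [[66.0, 243.0], [73.0, 239.0], [79.0, 249.0], [7
[... 1358 characters left out ...]
38.0]] [[0.468, 0.356], [0.483, 0.312], [0.398, 0.305], [0.385, 0.348]]
blue [131 254  13   5  42] [[131.0, 254.0], [143.0, 254.0], [143.0, 258.0], [131.0, 258.0]] [[0.929, 0.71], [0.889, 0.691], [0.875, 0.708], [0.914, 0.727]]
blue [232 286  21  15 100] [[231.0, 290.0], [235.0, 282.0], [255.0, 293.0], [251.0, 301.0]] [[0.501, 0.7], [0.508, 0.664], [0.42, 0.676], [0.414, 0.711]]
purple [351 195  12   7  59] [[351.0, 195.0], [362.0, 195.0], [362.0, 201.0], [351.0, 201.0]] [[0.344, 0.014], [0.301, -0.006], [0.286, 0.034], [0.327, 0.054]]
purple [231 292  17  18 152] [[231.0, 292.0], [247.0, 292.0], [247.0, 309.0], [231.0, 309.0]] [[0.496, 0.708], [0.447, 0.685], [0.407, 0.748], [0.454, 0.771]]
```

View pics/side0.png

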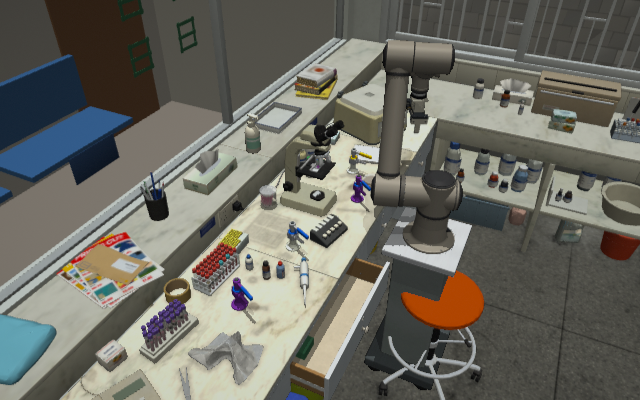

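The side view shows a white-bodied tap with a yellow lever at about (362,156). It also shows a white-bodied tap with a blue lever at (297,233), and two purple-bodied taps with blue levers at (360,188) and (240,292). Only (362,156) has a yellow lever, and both views place it at the same spot, x 0.37 to 0.44 and y about -0.31. I'll confirm with an enlarged crop and take a wrist view.

```bash
cat >> h.py <<'E'
def wrist():
    o=robot.observe(); c=robot.read_camera("wrist")
    T=np.eye(4); T[:3,:3]=Rot.from_euler("xyz",o["tool_rot"]).as_matrix(); T[:3,3]=o["tool_pos"]
    M=T@np.array(c["T_tool_cam"]); c["xyz"]=M[:3,3]; c["rotation"]=Rot.from_matrix(M[:3,:3]).as_euler("xyz"); return c
E
python3 - <<'E'
from h import *
c=wrist(); w=c["pixels"][:,:,::-1]; s=cv2.imread("pics/side0.png")[120:220,300:460]
s=cv2.resize(s,(640,400),interpolation=cv2.INTER_CUBIC); cv2.imwrite("pics/crop1.png",s); cv2.imwrite("pics/wrist1.png",w)
print(c["xyz"],c["rotation"],np.round(c["T_tool_cam"],3).tolist())
for k,s,r,b in masks(c):
    print(k,s,np.round(b).tolist(),[np.round(onz(c,*p,0.123)[:2],3).tolist() for p in b])
E
```

```text
[ 0.29723077 -0.43829435  0.38281632] [-2.72374732e-01  5.48434901e-04 -1.11128686e+00] [[0.001, 0.963, 0.269, 0.072], [1.0, -0.001, -0.001, -0.0], [-0.001, 0.269, -0.963, -0.14], [0.0, 0.0, 0.0, 1.0]]
yellow [140 258  17  51 332] [[140.0, 308.0], [141.0, 258.0], [156.0, 258.0], [155.0, 308.0]] [[0.056, -0.356], [0.11, -0.341], [0.116, -0.354], [0.062, -0.37]]
yellow [482 259  16  50 361] [[482.0, 259.0], [496.0, 259.0], [497.0, 308.0], [483.0, 308.0]] [[0.254, -0.635], [0.26, -0.647], [0.216, -0.68], [0.209, -0.667]]
yellow [ 305  319  292    9 1343] [[305.0, 327.0], [305.0, 319.0], [596.0, 319.0], [596.0, 327.0]] [[0.109, -0.516], [0.118, -0.512], [0.25, -0.778], [0.242, -0.784]]
```

View pics/crop1.png

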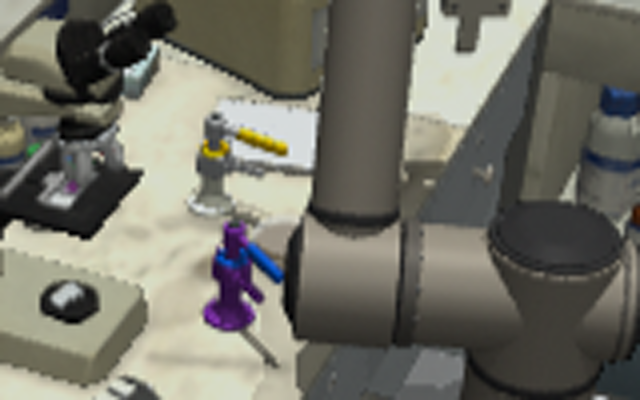

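View pics/wrist1.png

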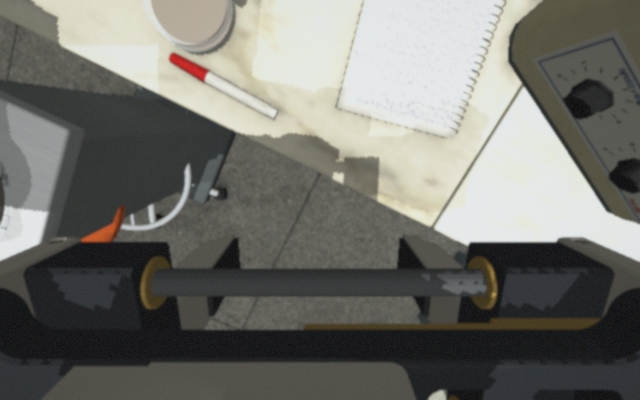

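The crop at (250,140) confirms a white column and steel block with the yellow lever, pointing toward the robot. The purple look-alike stands in front of it at (235,270). The wrist view shows a round cup at (190,15), a pen at (225,85) and a notepad at (420,65). I'll move above the staging point, at height, and look from there.

```bash
python3 - <<'E'
from h import *
c=wrist(); 
for p,z in(((190,15),.05),((237,20),.05),((190,45),.0),((145,0),.05),((170,57),.0),((340,105),0)): print(p,z,onz(c,*p,z).round(3))
c=cam("side")
for p,z in(((359,177),.123),((357,199),0),((354,122+29),.123),((352,171),0)): print(p,z,onz(c,*p,z).round(3))
o=robot.observe(); R=Rot.from_euler("xyz",o["tool_rot"]).as_matrix()
print((R.T@(np.array([.36,-.40,.27])-o["tool_pos"])/.06).round(2))
E
```

```text
(190, 15) 0.05 [ 0.333 -0.279  0.05 ]
(237, 20) 0.05 [ 0.349 -0.322  0.05 ]
(190, 45) 0.0 [ 0.309 -0.265  0.   ]
(145, 0) 0.05 [ 0.325 -0.235  0.05 ]
(170, 57) 0.0 [ 0.286 -0.249  0.   ]
(340, 105) 0 [ 0.327 -0.453  0.   ]
(359, 177) 0.123 [ 0.36  -0.117  0.123]
(357, 199) 0 [ 0.362 -0.117  0.   ]
(354, 151) 0.123 [ 0.464 -0.314  0.123]
(352, 171) 0 [ 0.471 -0.324  0.   ]
[ 2.43 -0.11 -0.44]
```

Request:
{"method": "step_arm", "body": {"motion": [[[0.8,0,-0.2],0],[[1.6,0,-0.4],0],[[2.4,-0.1,-0.4],0],[[2.4,-0.1,-0.4],0],[[2.4,-0.1,-0.4],0]], "hand": 255, "squeeze": 20}}

```text
time: 0.92
tool_pos: [0.3586, -0.4017, 0.2676]
tool_rot: [-3.141, 0.001, 0.459]
contact_force: [-1.4, 0.3, 0.6]
opening: 0.0464
grip_force: 0.0
```

```bash
python3 - <<'E'
from h import *
c=wrist(); cv2.imwrite("pics/wrist2.png",c["pixels"][:,:,::-1])
for k,s,r,b in masks(c):
    print(k,s,np.round(b).tolist(),[np.round(onz(c,*p,0.123)[:2],3).tolist() for p in b])
E
```

```text
yellow [288  39  29  35 366] [[287.0, 69.0], [309.0, 39.0], [325.0, 50.0], [302.0, 80.0]] [[0.452, -0.324], [0.482, -0.332], [0.48, -0.348], [0.449, -0.341]]
yellow [231  74  47  65 974] [[228.0, 133.0], [268.0, 73.0], [280.0, 80.0], [240.0, 141.0]] [[0.377, -0.299], [0.441, -0.311], [0.44, -0.323], [0.376, -0.311]]
yellow [224 259  10  50 274] [[224.0, 259.0], [233.0, 259.0], [233.0, 308.0], [224.0, 308.0]] [[0.256, -0.342], [0.26, -0.351], [0.205, -0.373], [0.2, -0.364]]
yellow [404 258  10  51 273] [[404.0, 258.0], [413.0, 258.0], [413.0, 308.0], [404.0, 308.0]] [[0.34, -0.511], [0.345, -0.519], [0.293, -0.551], [0.288, -0.542]]
yellow [ 217  319  307   10 1509] [[217.0, 328.0], [217.0, 319.0], [523.0, 319.0], [523.0, 328.0]] [[0.173, -0.366], [0.184, -0.362], [0.335, -0.668], [0.326, -0.675]]
blue [ 54  38  33  41 773] [[54.0, 38.0], [85.0, 37.0], [87.0, 78.0], [55.0, 79.0]] [[0.385, -0.135], [0.398, -0.159], [0.366, -0.168], [0.353, -0.143]]
blue [  0  64  15  20 135] [[-0.0, 64.0], [14.0, 64.0], [14.0, 83.0], [0.0, 83.0]] [[0.343, -0.097], [0.349, -0.108], [0.333, -0.111], [0.327, -0.1]]
purple [  2  34  43  40 697] [[-6.0, 44.0], [36.0, 28.0], [48.0, 59.0], [6.0, 75.0]] [[0.357, -0.09], [0.386, -0.119], [0.367, -0.134], [0.337, -0.104]]
purple [69 38 15  9 43] [[69.0, 38.0], [71.0, 35.0], [85.0, 43.0], [83.0, 46.0]] [[0.391, -0.146], [0.394, -0.147], [0.393, -0.16], [0.389, -0.159]]
purple [  98   47   44   48 1178] [[97.0, 93.0], [99.0, 46.0], [142.0, 48.0], [140.0, 95.0]] [[0.358, -0.18], [0.396, -0.171], [0.411, -0.205], [0.374, -0.215]]
purple [ 80  52  15  26 135] [[80.0, 77.0], [86.0, 52.0], [97.0, 55.0], [91.0, 80.0]] [[0.364, -0.163], [0.386, -0.162], [0.389, -0.171], [0.366, -0.172]]
purple [ 30  70  49  23 333] [[27.0, 78.0], [74.0, 64.0], [78.0, 79.0], [32.0, 94.0]] [[0.342, -0.12], [0.372, -0.155], [0.362, -0.162], [0.331, -0.127]]
```

View pics/wrist2.png

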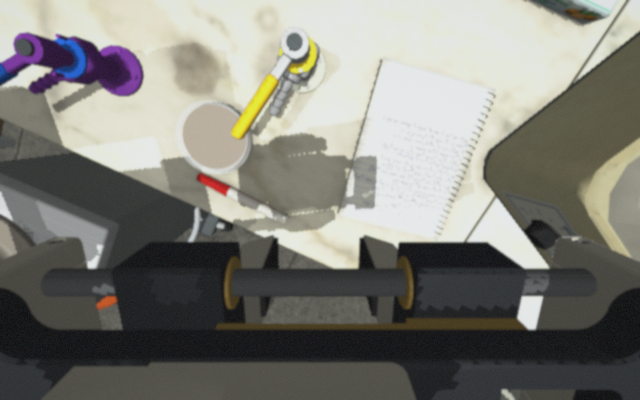

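The wrist view shows the cap of the yellow tap at (295,43), the lever running from (274,77) to its tip at (234,137), and the cup below it at (213,137). The lever spans 65 mm at z = 0.123, against a nominal 68 mm. That puts the pivot at about (0.472,-0.323), with the tap's frame yawed about -10.6°. Next I'll work out the arc for the closed fingers as a pusher.

```bash
python3 - <<'E'
from h import *
o=robot.observe(); R=Rot.from_euler("xyz",o["tool_rot"]).as_matrix()
pv=np.array([.472,-.323])
def P(th,d,z,r=.07):
    f=np.radians(169.4-th); return np.r_[pv+r*np.array([np.cos(f),np.sin(f)])+d*np.array([-np.sin(f),np.cos(f)]),z]
T=lambda p:(R.T@(p-o["tool_pos"])/.06).round(2)
print("now",o["tool_pos"],o["opening"])
print("above",T(P(0,.05,.27)),"down",T(P(0,.05,.116)),P(0,.05,.116))
b=P(0,.05,.116)
for th in range(0,91,10): print(th,(R.T@(P(th,.026,.116)-b)/.06).round(2),P(th,.026,.116).round(3))
E
```

```text
now [ 0.35824025 -0.40202075  0.26757398] 0.04264355040423805
above [ 0.85 -0.38 -0.04] down [ 0.85 -0.37  2.53] [ 0.39399696 -0.35927017  0.116     ]
0 [ 0.24 -0.32 -0.  ] [ 0.398 -0.336  0.116]
10 [ 0.32 -0.52 -0.  ] [ 0.397 -0.323  0.116]
20 [ 0.43 -0.71 -0.  ] [ 0.399 -0.31   0.116]
30 [ 0.58 -0.87 -0.  ] [ 0.402 -0.297  0.116]
40 [ 0.75 -1.   -0.  ] [ 0.407 -0.285  0.116]
50 [ 0.94 -1.11 -0.  ] [ 0.415 -0.275  0.116]
60 [ 1.14 -1.18 -0.  ] [ 0.424 -0.266  0.116]
70 [ 1.36 -1.21 -0.  ] [ 0.435 -0.258  0.116]
80 [ 1.57 -1.2  -0.  ] [ 0.447 -0.253  0.116]
90 [ 1.79 -1.16 -0.  ] [ 0.459 -0.249  0.116]
```

Request:
{"method": "step_arm", "body": {"motion": [[[0.4,-0.2,0],0],[[0.8,-0.4,0.2],0],[[0.8,-0.4,0.2],0],[[0.8,-0.4,0.8],0],[[0.8,-0.4,1.4],0],[[0.8,-0.4,2.0],0],[[0.85,-0.37,2.53],0],[[0.85,-0.37,2.53],0],[[0.85,-0.37,2.53],0]]}}

```text
time: 2.1
tool_pos: [0.3948, -0.3605, 0.1172]
tool_rot: [3.14, -0.0, 0.458]
contact_force: [-0.3, 0.3, 0.4]
opening: 0.0011
grip_force: 0.0
```

Request:
{"method": "step_arm", "body": {"motion": [[[0.12,-0.16,0],0],[[0.24,-0.32,0],0],[[0.32,-0.52,0],0],[[0.43,-0.71,0],0],[[0.58,-0.87,0],0],[[0.75,-1.0,0],0],[[0.94,-1.11,0],0],[[1.14,-1.18,0],0],[[1.14,-1.18,0],0]]}}

```text
time: 3.22
tool_pos: [0.4254, -0.2642, 0.1157]
tool_rot: [-3.141, -0.0, 0.46]
contact_force: [0.3, -0.8, 0.6]
opening: 0.0005
grip_force: 0.0
```

```bash
python3 - <<'E'
from h import *
print(robot.observe()["contact_force"])
c=wrist(); cv2.imwrite("pics/wrist3.png",c["pixels"][:,:,::-1])
for k,s,r,b in masks(c):
    if k=="yellow": print(k,s,np.round(b).tolist(),[np.round(onz(c,*p,0.123)[:2],3).tolist() for p in b])
E
```

```text
[ 0.26418953 -0.8055925   0.55125121]
yellow [ 406  184   61   39 1097] [[398.0, 199.0], [456.0, 176.0], [467.0, 206.0], [410.0, 228.0]] [[0.476, -0.28], [0.497, -0.298], [0.488, -0.31], [0.466, -0.292]]
yellow [ 264  220  136   29 3009] [[264.0, 221.0], [399.0, 220.0], [399.0, 247.0], [264.0, 249.0]] [[0.439, -0.229], [0.467, -0.285], [0.455, -0.293], [0.426, -0.235]]
yellow [309 259   4  50 166] [[309.0, 259.0], [312.0, 259.0], [312.0, 308.0], [309.0, 308.0]] [[0.431, -0.256], [0.431, -0.258], [0.406, -0.27], [0.406, -0.268]]
yellow [324 259   5  50 150] [[324.0, 308.0], [325.0, 259.0], [329.0, 259.0], [328.0, 308.0]] [[0.409, -0.275], [0.434, -0.263], [0.435, -0.265], [0.41, -0.277]]
yellow [ 128  319  307   10 1546] [[128.0, 320.0], [434.0, 318.0], [434.0, 327.0], [128.0, 329.0]] [[0.357, -0.187], [0.429, -0.329], [0.425, -0.332], [0.352, -0.189]]
```

View pics/wrist3.png

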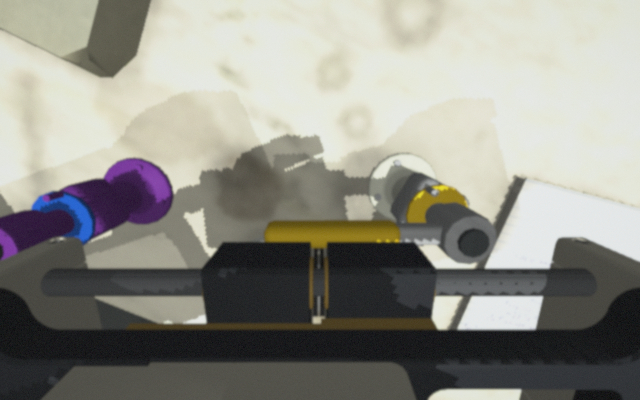

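The yellow lever, from (264,235) to (399,235), has turned to about 53° and the fingers are on its near side. I'll keep going to the end stop and watch the force.

Request:
{"method": "step_arm", "body": {"motion": [[[0.2,-0.03,0],0],[[0.42,-0.02,0],0],[[0.62,0.02,0],0],[[0.62,0.02,0],0]]}}

```text
time: 3.78
tool_pos: [0.454, -0.251, 0.1155]
tool_rot: [-3.137, 0.011, 0.46]
contact_force: [-27.5, -12.2, 10.6]
opening: 0.0006
grip_force: 13.6
```

Request:
{"method": "step_arm", "body": {"motion": [[[0.07,0.02,0],0],[[0.14,0.04,0],0],[[0.14,0.04,0],0]]}}

```text
time: 4.15
tool_pos: [0.4553, -0.2507, 0.1153]
tool_rot: [-3.13, 0.024, 0.459]
contact_force: [-57.2, -21.2, 24.4]
opening: 0.0005
grip_force: 29.0
```

The force has climbed to about 60 N with no further travel, so this should be the stop. I'll back off, rise and look.

Request:
{"method": "step_arm", "body": {"motion": [[[-0.4,0,0],0],[[-0.9,0,0],0],[[-0.9,0,-0.8],0],[[-0.9,0,-1.6],0],[[-0.9,0,-2.4],0],[[-0.9,0,-2.4],0],[[-0.9,0,-2.4],0]]}}

```text
time: 5.03
tool_pos: [0.4192, -0.2716, 0.2593]
tool_rot: [-3.141, -0.0, 0.459]
contact_force: [-0.4, -0.1, 1.0]
opening: 0.0005
grip_force: 0.0
```

```bash
python3 - <<'E'
from h import *
o=robot.observe(); print(o["contact_force"],o["tool_pos"])
c=wrist(); cv2.imwrite("pics/wrist4.png",c["pixels"][:,:,::-1])
for k,s,r,b in masks(c):
    if k=="yellow": print(k,s,np.round(b).tolist(),[np.round(onz(c,*p,0.123)[:2],3).tolist() for p in b])
E
```

```text
[-0.41079707 -0.0970572   0.96862941] [ 0.41919372 -0.27158951  0.25928844]
yellow [297 118  66  42 874] [[294.0, 127.0], [300.0, 116.0], [364.0, 150.0], [358.0, 161.0]] [[0.471, -0.222], [0.482, -0.222], [0.481, -0.288], [0.469, -0.287]]
yellow [371 149  28  11 165] [[371.0, 158.0], [371.0, 148.0], [399.0, 150.0], [398.0, 159.0]] [[0.477, -0.297], [0.485, -0.293], [0.495, -0.316], [0.487, -0.32]]
yellow [365 166  16  18 128] [[363.0, 167.0], [369.0, 163.0], [380.0, 182.0], [374.0, 186.0]] [[0.466, -0.294], [0.472, -0.298], [0.462, -0.316], [0.455, -0.312]]
yellow [309 261   4  48 158] [[309.0, 261.0], [312.0, 261.0], [312.0, 308.0], [309.0, 308.0]] [[0.358, -0.291], [0.359, -0.294], [0.309, -0.318], [0.308, -0.315]]
yellow [324 260   4  49 137] [[324.0, 260.0], [327.0, 260.0], [327.0, 308.0], [324.0, 308.0]] [[0.365, -0.304], [0.367, -0.307], [0.316, -0.333], [0.315, -0.33]]
yellow [254 319 181   9 922] [[254.0, 327.0], [254.0, 319.0], [434.0, 319.0], [434.0, 327.0]] [[0.26, -0.272], [0.269, -0.268], [0.356, -0.443], [0.347, -0.448]]
yellow [130 325  63   3 100] [[130.0, 327.0], [130.0, 325.0], [192.0, 325.0], [192.0, 327.0]] [[0.199, -0.15], [0.202, -0.15], [0.232, -0.21], [0.23, -0.211]]
yellow [194 324  39   4  93] [[194.0, 324.0], [232.0, 324.0], [232.0, 327.0], [194.0, 327.0]] [[0.234, -0.212], [0.253, -0.249], [0.249, -0.25], [0.231, -0.213]]
```

View pics/wrist4.png

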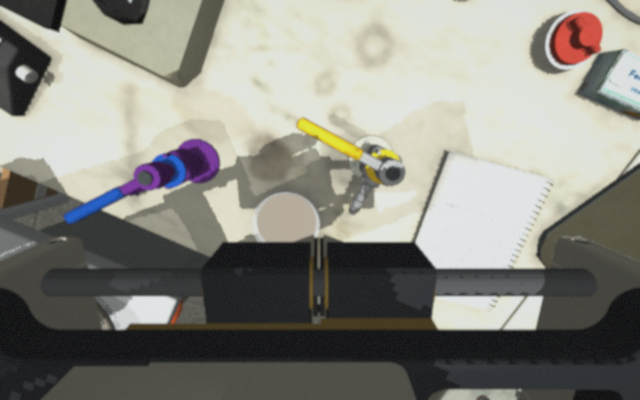

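The lever at (297,122)-(361,155) now lies almost exactly along world +y. Against my first estimate that's only about 81°, so I'll check it against the nozzle direction in one enlarged crop.

```bash
python3 - <<'E'
import cv2,numpy as np
a=cv2.imread("pics/wrist2.png")[20:140,220:340]; b=cv2.imread("pics/wrist4.png")[105:225,290:410]
f=lambda i:cv2.resize(i,(400,400),interpolation=cv2.INTER_CUBIC)
cv2.imwrite("pics/crop5.png",np.hstack([f(a),f(b)]))
E
```

```text
(no output)
```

View pics/crop5.png

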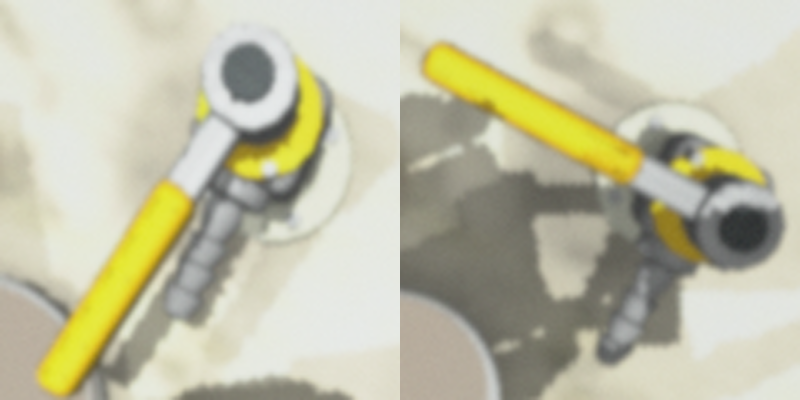

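```bash
python3 - <<'E'
from h import *
c=wrist(); M=np.array(c["T_tool_cam"])
def at(pos,rot):
    T=np.eye(4);T[:3,:3]=Rot.from_euler("xyz",rot).as_matrix();T[:3,3]=pos;N=T@M
    return dict(intrinsics=c["intrinsics"],xyz=N[:3,3],rotation=Rot.from_matrix(N[:3,:3]).as_euler("xyz"))
w2=at([.3584,-.402,.2676],[-3.141,.001,.459])
def px(x,y,x0,y0): return x0+x*.3,y0+y*.3
for n,cc,o,pairs in(("w2",w2,(220,20),{"noz":((228,195),(182,300),.07),"lev":((175,190),(55,382),.119),"grey":((222,130),(190,180),.119),"cap":((247,72),(247,72),.13)}),
                  ("w4",c,(290,105),{"noz":((250,260),(212,350),.07),"lev":((235,165),(35,60),.119),"cap":((342,228),(342,228),.13)})):
    for k,(p,q,z) in pairs.items():
        A=onz(cc,*px(*p,*o),z);B=onz(cc,*px(*q,*o),z);d=B-A
        print(n,k,A[:2].round(3),B[:2].round(3),np.degrees(np.arctan2(d[1],d[0])).round(1))
E
```

```text
w2 noz [ 0.449 -0.322] [ 0.414 -0.322] 179.8
w2 lev [ 0.44  -0.315] [ 0.379 -0.305] 170.7
w2 grey [ 0.459 -0.321] [ 0.444 -0.318] 170.2
w2 cap [ 0.473 -0.322] [ 0.473 -0.322] 0.0
w4 noz [ 0.448 -0.315] [ 0.414 -0.319] -174.1
w4 lev [ 0.475 -0.287] [ 0.476 -0.225] 89.3
w4 cap [ 0.473 -0.32 ] [ 0.473 -0.32 ] 0.0
```

The nozzle points at about 180° (180 and 186 in the two views) and the lever at 89°. That is square to the nozzle to within the measurement, and it held at a firm stop against about 60 N. The arm is clear and never went near the blue tap, so I'm handing in.

```bash
python3 -c "
from cell import robot
print(robot.hand_in())"
```

```text
the job is handed in; nothing more can be done
None
```

The yellow gas lever is turned clockwise to its end stop and measures square to the nozzle (lever 89°, nozzle about 180°), the blue-lever tap was left alone, and the job is handed in at about 5 s; no verdict was returned.

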